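# Clip the film-reel carrier onto the drip-dry eye

## Robot

A 6-joint arm with a two-finger parallel gripper is mounted at the origin on the work surface. World frame = base frame: x ahead of the robot, y to its left, z up, the work surface at z = 0. Lengths are in m, angles in rad, forces in N, time in s.
With the tool pointing down it reaches from about 0.375 to 0.975 m from the base axis. Payload 3.8 kg.
Tool frame: the origin (TCP) lies midway between the tips of the shut fingers; the grasp point (between the pads) lies 19 mm behind it; z points along the fingers, y is the line along which they close (so a half turn about z gives the same grasp; the last joint's range is limited). The gripper opens to 85 mm and grips with 20 to 120 N. Pads are 22 mm wide; open, the fingers measure 114 mm over their backs; the gripper's body (76 mm by 85 mm) begins 54 mm behind the grasp point. The pads swing forward as they close: fully open they stand 13 mm farther back than shut.
Start: joints at [-1.263, 0.264, 1.604, -0, 1.274, -0.037], TCP at [0.228, -0.635, 0.231] pointing down, gripper open.
Joint ranges: [-2.63, 2.63], [-0.94, 2.18], [0.31, 2.57], [-1.31, 4.45], [0, 2.66], [-2.55, 2.55]. Speed limits (rad/s): [2.57, 2.57, 3.14, 3.14, 3.14, 3.14].

## Interface

Orientations are given as a rotation vector (axis times angle).
In Python, from workcell import bot, imaging gives the robot as it stands.
- The arm moves only by the tool step_arm, never from a script. Its argument "series" is a list of rows, each an object of numbers: "grip": the closure, from -1 (fully open) to 1 (shut); "x", "y", "z": the shift along the tool's x, y, z normalised to -1 to 1, where 1 is 500 mm; "ax", "ay", "az": the turn, a rotation vector about the tool's x, y, z normalised to -1 to 1, where 1 is 30 degrees. A call has 1 to 12 rows; each row is the pose to reach, as a shift and turn from the pose commanded when the call began, along the tool's axes at that moment; what a row does not reach only later rows make up. A row lasts 1/10 s, in which the tool goes at most 50 mm and 8.59 degrees, less where a joint would pass 70% of its speed; a pose out of reach is approached as far as the arm can. A call with a number of a shift or a turn outside -1 to 1 is refused whole. A call with a gripper value outside its range is refused whole. The fingers move at their own pace and stop on an object; "force" is the grip in N (left out, the last holds). Time passes only in rows, so rows that repeat a pose let the fingers close. It gives the time, the measured TCP pose, the force, the opening and the grip force at its end, in the units of the state.
- bot.read_state(): the state, without advancing time (a new reading comes with each control period).
- imaging.read_camera(name): name is "scene" or "top" or "wrist"; returns a dict with "img" (400x640x3 uint8, red, green, blue), "fx", "fy", "cx", "cy" (pixels), "R" (3x3) and "t" (3): a world point X has camera coordinates R X + t. Camera axes: x right, y down, z forward; pixel columns grow to the right and rows downward; lengths in m; the calibration is good to about 2 mm. A picture is of the moment at which its call begins. There is no depth.
- bot.finish_job(): hands the job in; it is judged then, once.
The state is a dict: "time": time; "q": joint angles; "joint_vel": joint speeds; "joint_torque": joint torques, N m; "tool_pos": TCP position; "tcp_rot": TCP orientation; "wrist_force": force on the tool from outside, world axes, zero at the start; "torque": the same for the moment, N m; "width": opening from 0.0 (shut) to 1.0 (fully open); "grip_force": force on a finger pad.
Only numpy, scipy, OpenCV 4.12 (cv2) and the standard library are available. Lean on these libraries where they do the work, as an engineer would, in place of code of your own. Each camera call takes 0.05 s, during which the arm holds its last target. There are 200 camera calls.

## Task

Pick up the loaded film-reel carrier and press the red gate of its snap hook against the eye of the drip-dry stand until the eye's bar passes into the hook and the gate springs shut. Then draw the hook back lightly until the shut gate pulls on the bar, to prove it is caught, and let the carrier hang freely from the eye at rest, without forcing anything or disturbing the tanks and the film canister.

Things in the scene. Friction and masses are not known exactly. Their poses are not given: they have to be found in the camera images.
- tab (a point): Centre of the blue grip tab at the very top of the loose reel carrier, 188 mm above its underside. The tab is 24 mm along x, 12 mm thick along y (grip it across this), and reaches 18 mm above and below this point. Below it are a flat steel snap hook 10 mm thick, a stem and two ivory reels on a foot. z up, x level towards the hook's mouth (red gate side), y across the flat hook.
- mouth (a point): Middle of the hook's mouth on the carrier, outside the gate: 17 mm along x and 64 mm below tab, same axes. The mouth is 31 mm high, from the hook's floor (16 mm below this point) to the end of its nose (15 mm above). An 8 mm bar must come in level along x, its centre within 9 mm of this height. The gate's outer face is 4 mm behind this point, the hook's back inner face 38 mm behind.
- seat (a point): Where the centre of an 8 mm bar lies when the carrier hangs from it, under the peak of the hook's sloping roof: 38 mm straight below tab, 17 mm behind and 26 mm above mouth, same axes. The roof falls away from the peak both ways, so the bar can only get up here near the peak.
- gate (a joint): Red sprung gate of the snap hook, 32 mm long, hinged at the mouth's bottom (7 mm behind, 14 mm below mouth). 0 = shut, inner face upright 9 mm behind mouth; opens inward only, to 1.15 rad. A bar meets 3 N at first, 6 N well in (27 mm behind mouth), where it still holds the gate open; the gate snaps shut when the hook is then lowered and the bar rises past its free end to the seat.
- eye (a point): Middle of the near bar of the eye on the fixed drip-dry stand, 215 mm above the bench. The eye is a rigid level loop of 8 mm round steel, 60 mm wide inside; its near bar runs along y, its side bars 95 mm along x to a post 10 mm higher than the loop. Nothing stands above the loop. z up, x level from near bar to post: push the hook onto the near bar this way, its x along this x.
- carrier: The reel carrier that bears the hook, about 0.36 kg (varies by a quarter), 206 mm high, origin at the centre of its underside, axes as tab. It stands on a black foot 92 mm across; the two ivory reels are 88 mm across and reach 87 mm high.
- stand: The drip-dry stand, fixed; origin on the bench 215 mm under eye, axes as eye. A white drip tray 150 mm square and 22 mm high lies under the eye; the post stands 108 mm along x.
- tank_blue: Bystander: black developing tank with blue cap, 84 mm across, 117 mm high, origin at the centre of its underside.
- tank_red: Bystander: black developing tank with red ring and white cap, 84 mm across, 117 mm high, origin at the centre of its underside.
- canister: Bystander: small black film canister with grey lid, 36 mm across, 52 mm high, origin at the centre of its underside.
Not all that is in view belongs to the job. Leave any pink look-alike of the carrier alone.

How it is judged:
On the way, in this order (a step that is already met when the one before it is completed fails the run):
1. the carrier is held off the bench and its gate is pressed open by the eye (value of joint gate above 0.35 rad and contact force between carrier and stand above 1 N and height (world z) of carrier above 0.03 m), for 0.05 s.
2. the eye's bar is inside the hook and the gate has sprung shut (x of eye in the frame of seat between -0.022 and 0.009 m and y of eye in the frame of seat between -0.026 and 0.026 m and z of eye in the frame of seat between -0.04 and 0.006 m and value of joint gate below 0.1 rad), for 0.2 s.
3. the hook is drawn back so that the shut gate or nose pulls on the bar with more than 2 N (x of eye in the frame of seat between 0.0025 and 0.011 m and y of eye in the frame of seat between -0.026 and 0.026 m and z of eye in the frame of seat between -0.04 and 0.006 m and value of joint gate below 0.1 rad and contact force between carrier and stand above 2 N), for 0.2 s.
At the end, for the whole second after the job is handed in: The carrier hangs from the eye's near bar, the bar seated under the peak of the hook's roof (within 8 mm along the hook and 6 mm in height), gate shut (below 0.1 rad), carrier upright within 0.15 rad, nearly still (under 0.04 m/s and 0.5 rad/s) (x of eye in the frame of seat between -0.008 and 0.008 m and y of eye in the frame of seat between -0.028 and 0.028 m and z of eye in the frame of seat between -0.006 and 0.006 m and value of joint gate below 0.1 rad and angle between carrier's own z axis and vertical below 0.15 rad and linear speed of carrier below 0.04 m/s and angular speed of carrier below 0.5 rad/s and contact force between carrier and stand above 1 N); the robot touches nothing.
It fails at once if the carrier is forced against the stand with more than 35 N (contact force between carrier and stand above 35 N).
It fails at once if the carrier is tipped over (more than 0.8 rad) (angle between carrier's own z axis and vertical above 0.8 rad).
It fails at once if the blue tank is moved by more than 25 mm or tipped (distance of tank_blue from where it was at the start of the episode above 0.025 m or angle between tank_blue's own z axis and vertical above 0.4 rad).
It fails at once if the red tank is moved by more than 25 mm or tipped (distance of tank_red from where it was at the start of the episode above 0.025 m or angle between tank_red's own z axis and vertical above 0.4 rad).
It fails at once if the film canister is moved by more than 25 mm or tipped (distance of canister from where it was at the start of the episode above 0.025 m or angle between canister's own z axis and vertical above 0.4 rad).
It also fails if it takes over 58 s, if anything falls off the work surface, if the arm or the gripper's body presses on something with over 40 N, if the wrist force passes 120 N, or if a joint passes its speed limit or range.

## Working session

There is one attempt and no reset: what is moved stays moved. The work goes in short steps, Python scripts to look and compute and a tool call to move; the robot and the scene stay as the last step left them, time stands still between calls to the robot, and variables do not carry over. Pictures are saved under pics/ and viewed, at most 10 in all, crops included, and the job is handed in when it is done.

Besides the shell and the picture viewer there is one more tool, called after "Emit:" by a JSON object that holds its "api" and its "payload". step_arm: Moves the arm, as the interface text tells. Scaled input: -1 to 1 covers 500 mm each way for a shift and 30 degrees each way for a turn. Its arguments: {"type":"object","properties":{"series":{"type":"array","items":{"type":"object","properties":{"grip":{"type":"number"},"x":{"type":"number","minimum":-1,"maximum":1},"y":{"type":"number","minimum":-1,"maximum":1},"z":{"type":"number","minimum":-1,"maximum":1},"ax":{"type":"number","minimum":-1,"maximum":1},"ay":{"type":"number","minimum":-1,"maximum":1},"az":{"type":"number","minimum":-1,"maximum":1}}}},"force":{"type":"number"}},"required":["series"]}

```bash
mkdir -p pics; python3 - <<'E'
from workcell import bot, imaging
import cv2, pickle
for n in ("scene","top"):
    d=imaging.read_camera(n); pickle.dump(d,open(n+".pkl","wb"))
    cv2.imwrite(f"pics/{n}0.png",d["img"][:,:,::-1])
s=bot.read_state(); print(s["time"],s["tool_pos"],s["tcp_rot"],s["wrist_force"],s["width"])
E
```

```text
0.1 [ 0.22794634 -0.63460565  0.23004342] [-3.09293267e+00 -5.38622601e-01  4.50770845e-04] [-0.03215374  0.04133863 -1.25357092] 0.9960981149886143
```

View pics/scene0.png

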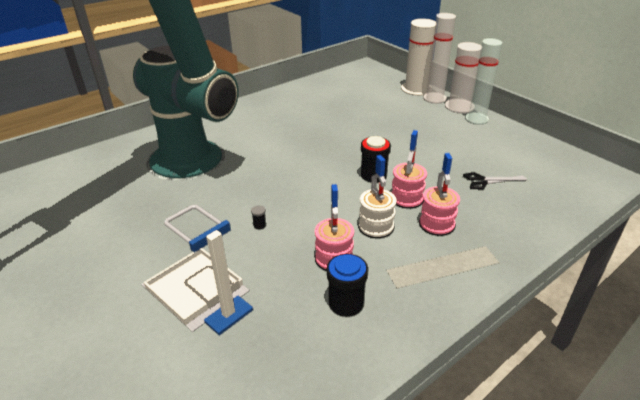

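View pics/top0.png

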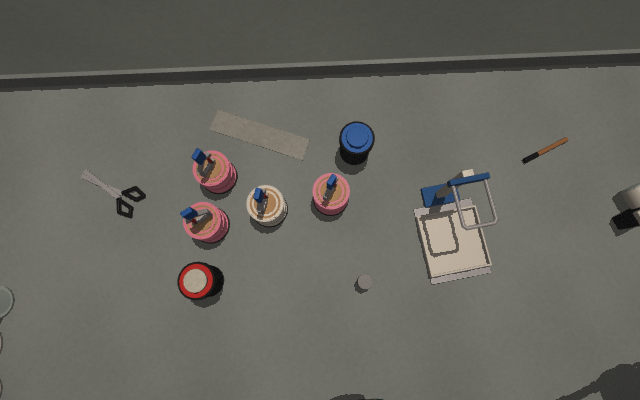

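Four candidates are in view. The pink ones are at top (213,172), (207,222) and (331,194), and the ivory one is at top (266,205), scene (377,205). The ivory one fits the description ("two ivory reels"). I'll confirm it in an enlarged crop.

```bash
cat > h.py <<'E'
import pickle, numpy as np
def ray(d,u,v):
    R=np.array(d["R"]);t=np.array(d["t"]); c=-R.T@t
    return c,R.T@np.array([(u-d["cx"])/d["fx"],(v-d["cy"])/d["fy"],1])
def atz(d,u,v,z):
    c,r=ray(d,u,v); return c+r*(z-c[2])/r[2]
def tri(obs):
    A=[];b=[]
    for d,u,v in obs:
        c,r=ray(d,u,v); r=r/np.linalg.norm(r); P=np.eye(3)-np.outer(r,r); A.append(P);b.append(P@c)
    A=np.vstack(A);b=np.hstack(b); x=np.linalg.lstsq(A,b,rcond=None)[0]
    return x, np.abs(A@x-b).max()
def proj(d,X):
    p=np.array(d["R"])@X+np.array(d["t"]); return d["fx"]*p[0]/p[2]+d["cx"],d["fy"]*p[1]/p[2]+d["cy"]
E
python3 - <<'E'
import pickle,cv2,numpy as np
from h import *
T=pickle.load(open("top.pkl","rb"));S=pickle.load(open("scene.pkl","rb"))
def crop(d,x,y,w=80,h=60,k=5):
    im=cv2.resize(d["img"][y:y+h,x:x+w,::-1],None,fx=k,fy=k,interpolation=cv2.INTER_CUBIC)
    for i in range(0,w,10): cv2.line(im,(i*k,0),(i*k,6),(0,255,0)); cv2.putText(im,str(x+i),(i*k,16),0,.33,(0,255,0))
    for i in range(0,h,10): cv2.line(im,(0,i*k),(6,i*k),(0,255,0)); cv2.putText(im,str(y+i),(8,i*k+4),0,.33,(0,255,0))
    return im
a=np.hstack([crop(T,230,170),crop(T,420,165,80,60+0)]); 
b=np.hstack([crop(S,340,145,80,60),crop(S,155,195,80,60)])
cv2.imwrite("pics/c1.png",np.vstack([a,b]))
print("cam",ray(T,320,200),ray(S,320,200),T["fx"],S["fx"])
print("ivory center z.087",atz(T,266,204,.087),"blue",atz(T,357,137,.117),"red",atz(T,195,281,.117),"can",atz(T,364,281,.052))
print("pinks",[atz(T,u,v,.087).round(3) for u,v in((213,170),(204,221),(331,192))])
E
```

```text
cam (array([0.412082  , 0.09243095, 1.07368447]), array([ 0.18740308,  0.00304807, -0.98245095])) (array([ 1.27195891, -0.47277061,  0.81442699]), array([-0.63179556,  0.48702918, -0.60348026])) 429.0504764845366 497.55533937539985
ivory center z.087 [0.59622069 0.22193736 0.087     ] blue [0.74077551 0.00276804 0.117     ] red [0.42631495 0.37566362 0.117     ] can [0.41035946 0.0008954  0.052     ]
pinks [array([0.684, 0.346, 0.087]), array([0.562, 0.366, 0.087]), array([0.618, 0.069, 0.087])]
```

View pics/c1.png

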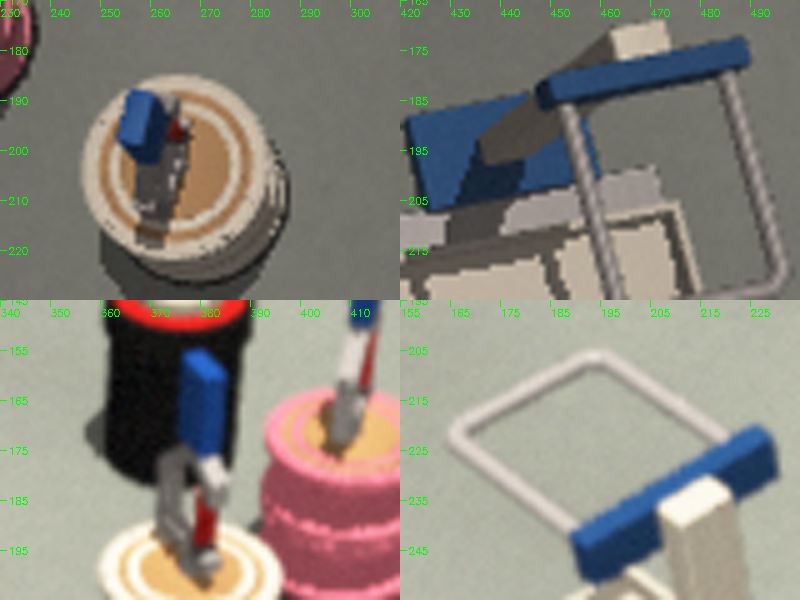

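The top crop shows the ivory carrier with its blue tab at (258,195) and its gate at (265,195), so the mouth faces roughly world +x. The scene crop agrees: tab at (380,165), gate at (381,187). The near bar's corners are at top (463,228)/(497,221) and scene (157,221)/(192,206). Next I'll fit the tab box by silhouette and the eye by its corners.

```bash
python3 - <<'E'
import pickle,cv2,numpy as np
from scipy.optimize import differential_evolution as DE
from h import *
T=pickle.load(open("top.pkl","rb"));S=pickle.load(open("scene.pkl","rb"))
K=4
def mask(d,x,y,w,h):
    im=cv2.resize(d["img"][y:y+h,x:x+w],None,fx=K,fy=K,interpolation=cv2.INTER_CUBIC).astype(int)
    return ((im[:,:,2]-im[:,:,0]>45)&(im[:,:,2]-im[:,:,1]>25)).astype(np.uint8),x,y
M=[(T,)+mask(T,245,180,25,30),(S,)+mask(S,368,148,25,35)]
print([m[1].sum()/16 for m in M])
def cost(p,full=False):
    c,s=np.cos(p[2]),np.sin(p[2]); out=[]
    P=[np.array([p[0]+c*a-s*b,p[1]+s*a+c*b,.188+e]) for a in(-.012,.012) for b in(-.006,.006) for e in(-.018,.018)]
    for d,m,x,y in M:
        q=np.array([proj(d,X) for X in P]); q=((q-[x,y]+.5)*K-.5).astype(np.float32)
        r=np.zeros_like(m); cv2.fillConvexPoly(r,np.round(cv2.convexHull(q)*16).astype(np.int32),1,shift=4)
        out.append(1-(r&m).sum()/(r|m).sum())
    return out if full else sum(out)
for lo,hi in((-1.57,0),(0,1.57)):
    r=DE(cost,[(.56,.64),(.18,.26),(lo,hi)],seed=1,maxiter=150,tol=1e-6); print(r.x,np.degrees(r.x[2]),cost(r.x,True))
for u,v in((463,228),(497,221),(454,187),(485,181)): print("top",(u,v),atz(T,u,v,.215).round(4))
for u,v in((157,221),(192,206)): print("scene",(u,v),atz(S,u,v,.215).round(4))
import re
# eye loop check: draw
E
```

```text
[np.float64(60.75), np.float64(173.0625)]
[ 0.5968886   0.22434805 -0.39320892] -22.52921179477707 [np.float64(0.5348953140578265), np.float64(0.13026409707351894)]
[0.59746909 0.22557341 0.00111598] 0.06394117410229803 [np.float64(0.48884165781083955), np.float64(0.2742908871454436)]
top (463, 228) [ 0.5063 -0.1897  0.215 ]
top (497, 221) [ 0.5175 -0.2597  0.215 ]
top (454, 187) [ 0.5911 -0.1804  0.215 ]
top (485, 181) [ 0.601  -0.2453  0.215 ]
scene (157, 221) [ 0.5015 -0.2686  0.215 ]
scene (192, 206) [ 0.501  -0.1961  0.215 ]
```

```bash
python3 - <<'E'
import pickle,cv2,numpy as np
from scipy.optimize import differential_evolution as DE
from h import *
T=pickle.load(open("top.pkl","rb"));S=pickle.load(open("scene.pkl","rb"))
K=4
def mask(d,x,y,w,h):
    im=cv2.resize(d["img"][y:y+h,x:x+w],None,fx=K,fy=K,interpolation=cv2.INTER_CUBIC).astype(int)
    return ((im[:,:,2]>1.5*im[:,:,0])&(im[:,:,2]-im[:,:,0]>18)).astype(np.uint8),x,y
M=[(T,)+mask(T,245,180,25,30),(S,)+mask(S,368,148,25,35)]
print([m[1].sum()/16 for m in M])
def cost(p,full=False):
    c,s=np.cos(p[2]),np.sin(p[2]); out=[]
    P=[np.array([p[0]+c*a-s*b,p[1]+s*a+c*b,.188+e]) for a in(-.012,.012) for b in(-.006,.006) for e in(-.018,.018)]
    for d,m,x,y in M:
        q=np.array([proj(d,X) for X in P]); q=((q-[x,y]+.5)*K-.5).astype(np.float32)
        r=np.zeros_like(m); cv2.fillConvexPoly(r,np.round(cv2.convexHull(q)*16).astype(np.int32),1,shift=4)
        out.append(1-(r&m).sum()/(r|m).sum())
    return out if full else sum(out)
for lo,hi in((-1.57,-.5),(-.5,0),(0,.5),(.5,1.57)):
    r=DE(cost,[(.56,.64),(.18,.26),(lo,hi)],seed=1,maxiter=150,tol=1e-6); print(r.x,np.degrees(r.x[2]),cost(r.x,True))
for u,v in((166,222),(194.4,206.4)): print("scene",(u,v),atz(S,u,v,.215).round(4))
s=__import__("workcell").bot.read_state()
from scipy.spatial.transform import Rotation as Rn
print(Rn.from_rotvec(s["tcp_rot"]).as_matrix().round(4))
E
```

```text
[np.float64(107.8125), np.float64(202.625)]
[ 0.59817171  0.22265432 -1.32689776] -76.0256414695737 [np.float64(0.42978723404255315), np.float64(0.2200422577724117)]
[ 0.59661903  0.22473519 -0.22192797] -12.715536311134189 [np.float64(0.12493599590373783), np.float64(0.18685331710286057)]
[0.59710035 0.22508602 0.001499  ] 0.08588665636997962 [np.float64(0.14992272024729525), np.float64(0.22011494252873565)]
[0.59701806 0.22405188 0.50191009] 28.757329727656813 [np.float64(0.4045214045214045), np.float64(0.2534265734265734)]
scene (166, 222) [ 0.5151 -0.2567  0.215 ]
scene (194.4, 206.4) [ 0.5051 -0.193   0.215 ]
[[ 9.411e-01  3.380e-01 -6.000e-04]
 [ 3.380e-01 -9.411e-01  2.000e-03]
 [ 1.000e-04 -2.100e-03 -1.000e+00]]
```

Results: tab at (0.597, 0.225) with hook yaw about -13°. Eye at (0.511, -0.225) with yaw about +9°. Both views agree within 2 mm. I'll raise the arm and start across, looking down at the eye on the way.

Emit:
{"api": "step_arm", "payload": {"series": [{"z": -0.1}, {"z": -0.2}, {"z": -0.3}, {"x": 0.6, "y": -0.62, "z": -0.34, "az": 0.36}, {"x": 0.6, "y": -0.62, "z": -0.34, "az": 0.36}, {"x": 0.6, "y": -0.62, "z": -0.34, "az": 0.36}, {"x": 0.6, "y": -0.62, "z": -0.34, "az": 0.36}, {"x": 0.6, "y": -0.62, "z": -0.34, "az": 0.36}, {"x": 0.6, "y": -0.62, "z": -0.34, "az": 0.36}, {"x": 0.6, "y": -0.62, "z": -0.34, "az": 0.36}, {"x": 0.6, "y": -0.62, "z": -0.34, "az": 0.36}, {"x": 0.6, "y": -0.62, "z": -0.34, "az": 0.36}]}}

```text
validation failed for argument at $.se...
```

```bash
python3 - <<'E'
from workcell import bot, imaging
import cv2, pickle
from h import *
s=bot.read_state(); print(s["time"],s["tool_pos"],s["tcp_rot"])
d=imaging.read_camera("wrist"); pickle.dump(d,open("w1.pkl","wb"))
cv2.imwrite("pics/w1.png",d["img"][:,:,::-1])
print(proj(d,np.array([.511,-.225,.215])))
E
```

```text
0.1 [ 0.22794634 -0.63460565  0.23004342] [-3.09293267e+00 -5.38622601e-01  4.50770845e-04]
(np.float64(-1296.610058326512), np.float64(-1825.325870267138))
```

View pics/w1.png

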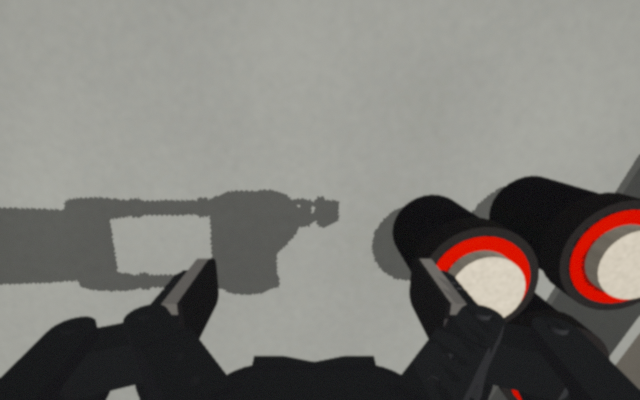

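The move was refused, so the wrist picture is still the start pose: bare bench, with two red-ringed bottles near the right finger at (490,280) and (610,260). I'll try again with every field filled in.

Emit:
{"api": "step_arm", "payload": {"series": [{"grip": -1, "x": 0, "y": 0, "z": -0.1, "ax": 0, "ay": 0, "az": 0}, {"grip": -1, "x": 0, "y": 0, "z": -0.2, "ax": 0, "ay": 0, "az": 0}, {"grip": -1, "x": 0, "y": 0, "z": -0.34, "ax": 0, "ay": 0, "az": 0}, {"grip": -1, "x": 0, "y": 0, "z": -0.34, "ax": 0, "ay": 0, "az": 0}], "force": 40}}

```text
time: 0.55
tool_pos: [0.2286, -0.6366, 0.4082]
tcp_rot: [3.086, 0.537, 0.002]
wrist_force: [-0.3, -0.5, -0.3]
width: 1.001
grip_force: 0.0
```

Emit:
{"api": "step_arm", "payload": {"series": [{"grip": -1, "x": 0.62, "y": -0.66, "z": 0, "ax": 0, "ay": 0, "az": 0.36}, {"grip": -1, "x": 0.62, "y": -0.66, "z": 0, "ax": 0, "ay": 0, "az": 0.36}, {"grip": -1, "x": 0.62, "y": -0.66, "z": 0, "ax": 0, "ay": 0, "az": 0.36}, {"grip": -1, "x": 0.62, "y": -0.66, "z": 0, "ax": 0, "ay": 0, "az": 0.36}, {"grip": -1, "x": 0.62, "y": -0.66, "z": 0, "ax": 0, "ay": 0, "az": 0.36}, {"grip": -1, "x": 0.62, "y": -0.66, "z": 0, "ax": 0, "ay": 0, "az": 0.36}, {"grip": -1, "x": 0.62, "y": -0.66, "z": 0, "ax": 0, "ay": 0, "az": 0.36}, {"grip": -1, "x": 0.62, "y": -0.66, "z": 0, "ax": 0, "ay": 0, "az": 0.36}, {"grip": -1, "x": 0.62, "y": -0.66, "z": 0, "ax": 0, "ay": 0, "az": 0.36}, {"grip": -1, "x": 0.62, "y": -0.66, "z": 0, "ax": 0, "ay": 0, "az": 0.36}, {"grip": -1, "x": 0.62, "y": -0.66, "z": 0, "ax": 0, "ay": 0, "az": 0.36}, {"grip": -1, "x": 0.62, "y": -0.66, "z": 0, "ax": 0, "ay": 0, "az": 0.36}]}}

```text
time: 1.75
tool_pos: [0.4081, -0.2206, 0.4011]
tcp_rot: [3.132, 0.245, -0.001]
wrist_force: [-0.2, 0.1, -0.1]
width: 1.0
grip_force: 0.0
```

```bash
python3 - <<'E'
from workcell import bot, imaging
import cv2, pickle
from h import *
s=bot.read_state(); print(s["time"],s["tool_pos"],s["tcp_rot"])
d=imaging.read_camera("wrist"); pickle.dump(d,open("w2.pkl","wb"))
cv2.imwrite("pics/w2.png",d["img"][:,:,::-1])
print(proj(d,np.array([.511,-.225,.215])))
E
```

```text
1.75 [ 0.40805886 -0.22056252  0.40109206] [ 3.13155149e+00  2.44862982e-01 -9.49295883e-04]
(np.float64(334.53021890086), np.float64(76.48877496451479))
```

View pics/w2.png

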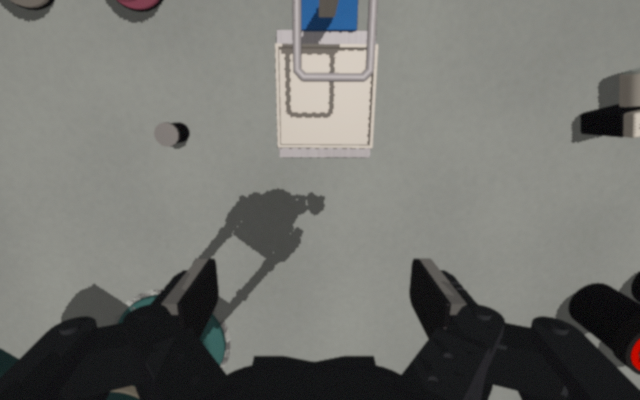

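The near bar runs from (297,77) to (374,76) and its middle is at (335,76.5). My estimate projects to (334.5,76.5), so the eye's position and 9° yaw are confirmed. Next I'll go over the tab.

Emit:
{"api": "step_arm", "payload": {"series": [{"grip": -1, "x": 0.511, "y": -0.821, "z": 0, "ax": 0, "ay": 0, "az": 0.72}, {"grip": -1, "x": 0.511, "y": -0.821, "z": 0, "ax": 0, "ay": 0, "az": 0.72}, {"grip": -1, "x": 0.511, "y": -0.821, "z": 0, "ax": 0, "ay": 0, "az": 0.72}, {"grip": -1, "x": 0.511, "y": -0.821, "z": 0, "ax": 0, "ay": 0, "az": 0.72}, {"grip": -1, "x": 0.511, "y": -0.821, "z": 0, "ax": 0, "ay": 0, "az": 0.72}, {"grip": -1, "x": 0.511, "y": -0.821, "z": 0, "ax": 0, "ay": 0, "az": 0.72}, {"grip": -1, "x": 0.511, "y": -0.821, "z": 0, "ax": 0, "ay": 0, "az": 0.72}, {"grip": -1, "x": 0.511, "y": -0.821, "z": 0, "ax": 0, "ay": 0, "az": 0.72}, {"grip": -1, "x": 0.511, "y": -0.821, "z": 0, "ax": 0, "ay": 0, "az": 0.72}, {"grip": -1, "x": 0.511, "y": -0.821, "z": 0, "ax": 0, "ay": 0, "az": 0.72}, {"grip": -1, "x": 0.511, "y": -0.821, "z": 0, "ax": 0, "ay": 0, "az": 0.72}, {"grip": -1, "x": 0.511, "y": -0.821, "z": 0, "ax": 0, "ay": 0, "az": 0.72}]}}

```text
time: 3.0
tool_pos: [0.5978, 0.2245, 0.3997]
tcp_rot: [3.121, -0.347, -0.003]
wrist_force: [-0.1, 0.4, 0.1]
width: 1.0
grip_force: 0.0
```

```bash
python3 - <<'E'
from workcell import bot, imaging
import cv2, pickle
from h import *
s=bot.read_state(); print(s["time"],s["tool_pos"],s["tcp_rot"])
d=imaging.read_camera("wrist"); pickle.dump(d,open("w3.pkl","wb"))
c=cv2.resize(d["img"][200:400,170:470,::-1],None,fx=2.6,fy=2.6,interpolation=cv2.INTER_CUBIC)
t=np.array([.5966,.2247]);a=np.radians(-12.7);e=np.array([np.cos(a),np.sin(a)])
for k in(-.012,.012):
    u,v=proj(d,np.append(t+k*e,.206)); cv2.circle(c,(int((u-170)*2.6),int((v-200)*2.6)),3,(0,255,0),-1);print(u,v)
cv2.imwrite("pics/w3.png",c)
E
```

```text
3.0 [0.59779084 0.22448699 0.39966178] [ 3.12062608 -0.34675472 -0.00343777]
312.56220624156623 191.94100535506897
312.59343238708243 169.62688086964843
```

View pics/w3.png

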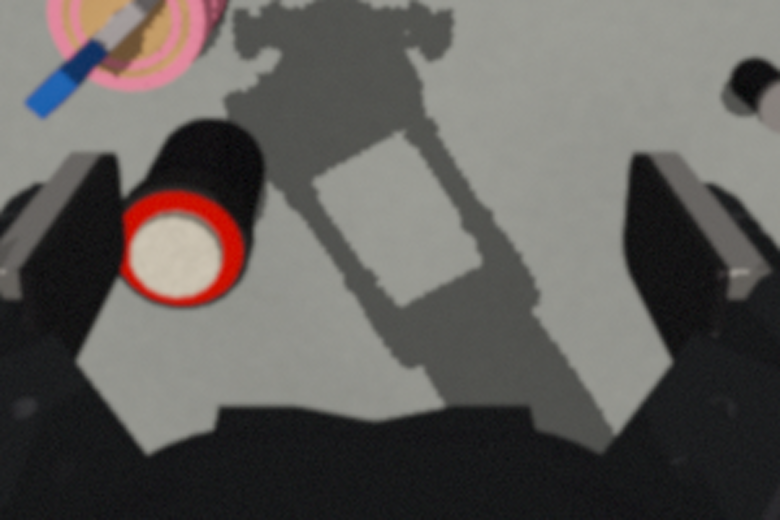

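The crop was too low: it shows the red tank at (180,250) and the tab lies above row 200. I'll re-crop the same image.

```bash
python3 - <<'E'
import cv2, pickle
from h import *
d=pickle.load(open("w3.pkl","rb"))
x0,y0,k=250,120,6
c=cv2.resize(d["img"][y0:y0+100,x0:x0+130,::-1],None,fx=k,fy=k,interpolation=cv2.INTER_CUBIC)
t=np.array([.5966,.2247]);a=np.radians(-12.7);e=np.array([np.cos(a),np.sin(a)]);n=np.array([-e[1],e[0]])
for i in(-.012,.012):
  for j in(-.006,.006):
    u,v=proj(d,np.append(t+i*e+j*n,.206)); cv2.circle(c,(int((u-x0+.5)*k),int((v-y0+.5)*k)),3,(0,255,0),-1);print(u,v)
cv2.imwrite("pics/w3b.png",c)
E
```

```text
318.19902025641636 191.95027547101037
306.924903144575 191.93173443479938
318.3426265667486 169.63732306932036
306.84372942838553 169.6164377458866
```

View pics/w3b.png

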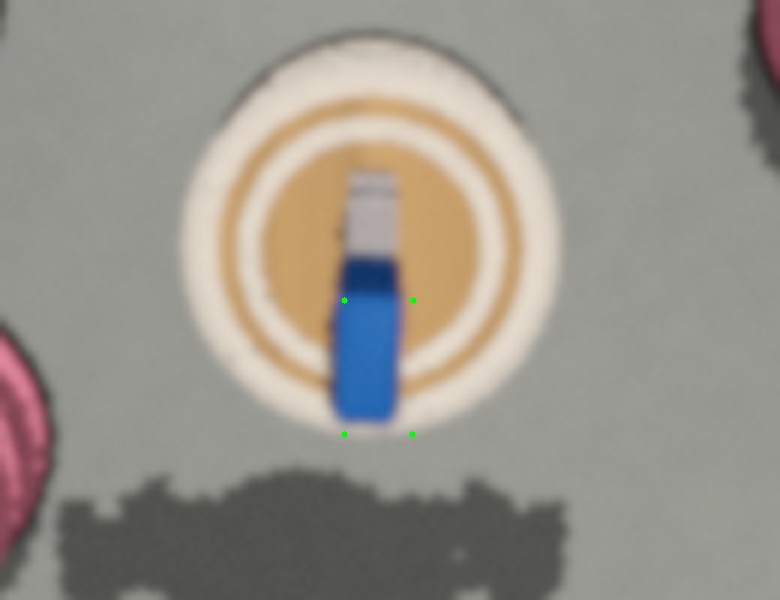

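The crop confirms the ivory carrier, with the hook's nose towards tool +x. The tab's top is centred at crop (367,357), about 2 mm from my estimate and turned about 2°. I'll correct for both, go down and grip.

Emit:
{"api": "step_arm", "payload": {"series": [{"grip": -1, "x": 0.001, "y": -0.004, "z": 0.1, "ax": 0, "ay": 0, "az": 0.07}, {"grip": -1, "x": 0.001, "y": -0.004, "z": 0.2, "ax": 0, "ay": 0, "az": 0.07}, {"grip": -1, "x": 0.001, "y": -0.004, "z": 0.28, "ax": 0, "ay": 0, "az": 0.07}, {"grip": -1, "x": 0.001, "y": -0.004, "z": 0.34, "ax": 0, "ay": 0, "az": 0.07}, {"grip": -1, "x": 0.001, "y": -0.004, "z": 0.4, "ax": 0, "ay": 0, "az": 0.07}, {"grip": -1, "x": 0.001, "y": -0.004, "z": 0.43, "ax": 0, "ay": 0, "az": 0.07}, {"grip": -1, "x": 0.001, "y": -0.004, "z": 0.455, "ax": 0, "ay": 0, "az": 0.07}, {"grip": -1, "x": 0.001, "y": -0.004, "z": 0.455, "ax": 0, "ay": 0, "az": 0.07}, {"grip": -1, "x": 0.001, "y": -0.004, "z": 0.455, "ax": 0, "ay": 0, "az": 0.07}], "force": 40}}

```text
time: 3.95
tool_pos: [0.5987, 0.227, 0.1753]
tcp_rot: [-3.115, 0.404, -0.003]
wrist_force: [0.3, -0.7, 0.0]
width: 1.0
grip_force: 0.0
```

Emit:
{"api": "step_arm", "payload": {"series": [{"grip": 1, "x": 0, "y": 0, "z": 0, "ax": 0, "ay": 0, "az": 0}, {"grip": 1, "x": 0, "y": 0, "z": 0, "ax": 0, "ay": 0, "az": 0}, {"grip": 1, "x": 0, "y": 0, "z": 0, "ax": 0, "ay": 0, "az": 0}, {"grip": 1, "x": 0, "y": 0, "z": 0, "ax": 0, "ay": 0, "az": 0}, {"grip": 1, "x": 0, "y": 0, "z": 0, "ax": 0, "ay": 0, "az": 0}, {"grip": 1, "x": 0, "y": 0, "z": 0, "ax": 0, "ay": 0, "az": 0}, {"grip": 1, "x": 0, "y": 0, "z": 0, "ax": 0, "ay": 0, "az": 0}, {"grip": 1, "x": 0, "y": 0, "z": 0, "ax": 0, "ay": 0, "az": 0}, {"grip": 1, "x": 0, "y": 0, "z": 0, "ax": 0, "ay": 0, "az": 0}, {"grip": 1, "x": 0, "y": 0, "z": 0, "ax": 0, "ay": 0, "az": 0}], "force": 40}}

```text
time: 4.95
tool_pos: [0.598, 0.2272, 0.174]
tcp_rot: [-3.116, 0.403, -0.001]
wrist_force: [0.4, -0.9, 2.8]
width: 0.136
grip_force: 39.8
```

Emit:
{"api": "step_arm", "payload": {"series": [{"grip": 1, "x": 0, "y": 0, "z": 0, "ax": 0, "ay": 0, "az": 0}, {"grip": 1, "x": 0, "y": 0, "z": 0, "ax": 0, "ay": 0, "az": 0}, {"grip": 1, "x": 0, "y": 0, "z": 0, "ax": 0, "ay": 0, "az": 0}, {"grip": 1, "x": 0, "y": 0, "z": 0, "ax": 0, "ay": 0, "az": 0}], "force": 100}}

```text
time: 5.35
tool_pos: [0.5982, 0.2273, 0.1741]
tcp_rot: [-3.115, 0.403, -0.001]
wrist_force: [0.9, -1.0, 3.1]
width: 0.126
grip_force: 98.2
```

The tab is held: the opening is about 11 mm against its 12 mm thickness. Now I'll lift and carry, passing on the robot's side of the near pink look-alike.

Emit:
{"api": "step_arm", "payload": {"series": [{"grip": 1, "x": 0, "y": 0, "z": -0.03, "ax": 0, "ay": 0, "az": 0}, {"grip": 1, "x": 0, "y": 0, "z": -0.09, "ax": 0, "ay": 0, "az": 0}, {"grip": 1, "x": 0, "y": 0, "z": -0.15, "ax": 0, "ay": 0, "az": 0}, {"grip": 1, "x": 0, "y": 0, "z": -0.21, "ax": 0, "ay": 0, "az": 0}, {"grip": 1, "x": -0.02, "y": 0.05, "z": -0.25, "ax": 0, "ay": 0, "az": -0.05}, {"grip": 1, "x": -0.06, "y": 0.11, "z": -0.28, "ax": 0, "ay": 0, "az": -0.15}, {"grip": 1, "x": -0.1, "y": 0.18, "z": -0.28, "ax": 0, "ay": 0, "az": -0.27}, {"grip": 1, "x": -0.14, "y": 0.25, "z": -0.28, "ax": 0, "ay": 0, "az": -0.4}, {"grip": 1, "x": -0.17, "y": 0.33, "z": -0.28, "ax": 0, "ay": 0, "az": -0.53}, {"grip": 1, "x": -0.2, "y": 0.41, "z": -0.28, "ax": 0, "ay": 0, "az": -0.66}, {"grip": 1, "x": -0.22, "y": 0.48, "z": -0.28, "ax": 0, "ay": 0, "az": -0.75}, {"grip": 1, "x": -0.229, "y": 0.529, "z": -0.28, "ax": 0, "ay": 0, "az": -0.79}]}}

```text
time: 6.55
tool_pos: [0.4169, -0.0006, 0.3131]
tcp_rot: [-3.132, -0.247, 0.005]
wrist_force: [0.7, 0.2, -3.0]
width: 0.127
grip_force: 98.5
```

Emit:
{"api": "step_arm", "payload": {"series": [{"grip": 1, "x": 0, "y": 0.04, "z": 0, "ax": 0, "ay": 0, "az": 0}, {"grip": 1, "x": -0.001, "y": 0.1, "z": 0, "ax": 0, "ay": 0, "az": 0}, {"grip": 1, "x": -0.003, "y": 0.17, "z": 0, "ax": 0, "ay": 0, "az": 0}, {"grip": 1, "x": -0.005, "y": 0.25, "z": 0, "ax": 0, "ay": 0, "az": 0}, {"grip": 1, "x": -0.007, "y": 0.33, "z": 0.02, "ax": 0, "ay": 0, "az": 0}, {"grip": 1, "x": -0.008, "y": 0.4, "z": 0.05, "ax": 0, "ay": 0, "az": 0}, {"grip": 1, "x": -0.008, "y": 0.45, "z": 0.08, "ax": 0, "ay": 0, "az": 0}, {"grip": 1, "x": -0.008, "y": 0.473, "z": 0.096, "ax": 0, "ay": 0, "az": 0}, {"grip": 1, "x": -0.008, "y": 0.473, "z": 0.096, "ax": 0, "ay": 0, "az": 0}, {"grip": 1, "x": -0.008, "y": 0.473, "z": 0.096, "ax": 0, "ay": 0, "az": 0}]}}

```text
time: 7.55
tool_pos: [0.4522, -0.2326, 0.2656]
tcp_rot: [-3.13, -0.245, 0.002]
wrist_force: [0.7, 0.4, -2.2]
width: 0.124
grip_force: 98.6
```

```bash
cat > look.py <<'E'
from workcell import bot, imaging
import cv2, sys
from h import *
from scipy.spatial.transform import Rotation as Rn
s=bot.read_state(); p=np.array(s["tool_pos"]); R=Rn.from_rotvec(s["tcp_rot"]).as_matrix(); print(s["time"],p,R[:,0],s["wrist_force"])
a=np.radians(9);ex=np.array([np.cos(a),np.sin(a),0]);ey=np.array([-ex[1],ex[0],0])
eye=np.array([.511,-.225,.215]); tab=p+[0,0,.014]
seat=tab-[0,0,.038]; print("eye in seat mm",[round(1e3*float((eye-seat)@e),1) for e in (ex,ey,[0,0,1])])
mouth=tab+.017*ex-[0,0,.064]
S=imaging.read_camera("scene");T=imaging.read_camera("top")
def crop(d,w,h,k):
    u,v=proj(d,eye); x0=int(u)-w//2;y0=int(v)-h//2
    c=cv2.resize(d["img"][y0:y0+h,x0:x0+w,::-1],None,fx=k,fy=k,interpolation=cv2.INTER_CUBIC)
    for X,col in((eye-.03*ey,(0,255,0)),(eye+.03*ey,(0,255,0)),(tab+[0,0,.018],(0,255,255)),(mouth-[0,0,.016],(255,0,255)),(mouth+[0,0,.015],(255,0,255))):
        u,v=proj(d,X); cv2.circle(c,(int((u-x0+.5)*k),int((v-y0+.5)*k)),2,col,-1)
    return c
cv2.imwrite(sys.argv[1],np.hstack([crop(S,80,110,5),crop(T,80,110,5)]))
E
python3 look.py pics/l1.png
```

```text
7.55 [ 0.45219437 -0.23258143  0.26561096] [ 9.87819224e-01  1.55603390e-01 -8.75340465e-04] [ 0.73128327  0.43081053 -2.21946605]
eye in seat mm [59.3, -1.7, -26.6]
```

View pics/l1.png

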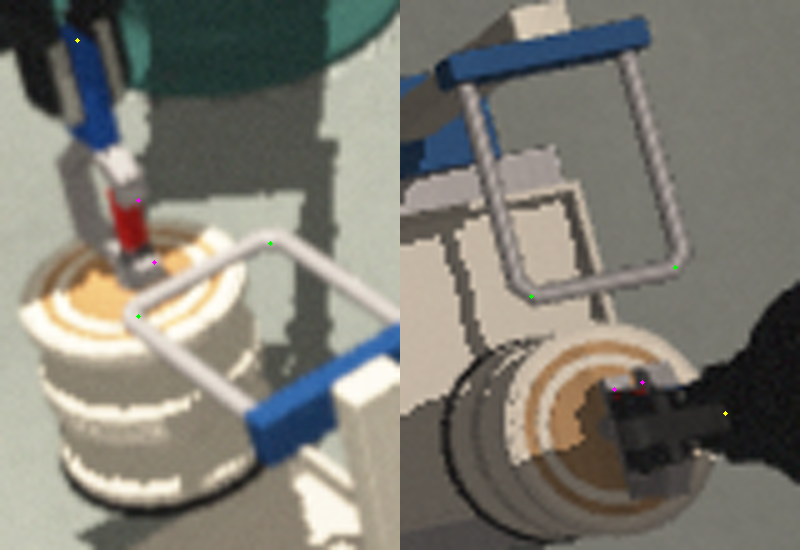

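The dots fall within 3 mm of the loop's corners and of the mouth (crop (138,200) and (155,262)), and the bar's height matches the mouth. Now I'll push on slowly.

Emit:
{"api": "step_arm", "payload": {"series": [{"grip": 1, "x": 0.02, "y": 0.003, "z": 0.001, "ax": 0, "ay": 0, "az": 0}, {"grip": 1, "x": 0.04, "y": 0.003, "z": 0.001, "ax": 0, "ay": 0, "az": 0}, {"grip": 1, "x": 0.06, "y": 0.003, "z": 0.001, "ax": 0, "ay": 0, "az": 0}, {"grip": 1, "x": 0.075, "y": 0.003, "z": 0.001, "ax": 0, "ay": 0, "az": 0}, {"grip": 1, "x": 0.088, "y": 0.003, "z": 0.001, "ax": 0, "ay": 0, "az": 0}, {"grip": 1, "x": 0.096, "y": 0.003, "z": 0.001, "ax": 0, "ay": 0, "az": 0}, {"grip": 1, "x": 0.104, "y": 0.003, "z": 0.001, "ax": 0, "ay": 0, "az": 0}, {"grip": 1, "x": 0.112, "y": 0.003, "z": 0.001, "ax": 0, "ay": 0, "az": 0}, {"grip": 1, "x": 0.118, "y": 0.003, "z": 0.001, "ax": 0, "ay": 0, "az": 0}, {"grip": 1, "x": 0.118, "y": 0.003, "z": 0.001, "ax": 0, "ay": 0, "az": 0}]}}

```text
time: 8.65
tool_pos: [0.5079, -0.2259, 0.2629]
tcp_rot: [-3.13, -0.245, 0.014]
wrist_force: [-8.0, -2.1, -6.5]
width: 0.121
grip_force: 98.3
```

```bash
python3 look.py pics/l2.png
```

```text
8.65 [ 0.50793223 -0.22593866  0.26287969] [ 0.98775965  0.15572763 -0.00893199] [-8.0434415  -2.089309   -6.47848631]
eye in seat mm [3.2, 0.4, -23.9]
```

Resistance is about 9 N with a small downward part, as expected from a leaning gate. I'll push on, correcting the 2–3 mm sag.

Emit:
{"api": "step_arm", "payload": {"series": [{"grip": 1, "x": 0.006, "y": 0, "z": -0.003, "ax": 0, "ay": 0, "az": 0}, {"grip": 1, "x": 0.012, "y": 0, "z": -0.005, "ax": 0, "ay": 0, "az": 0}, {"grip": 1, "x": 0.018, "y": 0, "z": -0.006, "ax": 0, "ay": 0, "az": 0}, {"grip": 1, "x": 0.018, "y": 0, "z": -0.006, "ax": 0, "ay": 0, "az": 0}]}}

```text
time: 9.15
tool_pos: [0.5163, -0.2243, 0.2648]
tcp_rot: [-3.129, -0.245, 0.017]
wrist_force: [-7.1, -2.1, -7.9]
width: 0.121
grip_force: 97.7
```

```bash
python3 look.py pics/l2.png
```

```text
9.15 [ 0.51625487 -0.22432874  0.26483305] [ 0.98777253  0.1555552  -0.01039227] [-7.07567159 -2.06793779 -7.87320129]
eye in seat mm [-5.3, 0.2, -25.8]
```

View pics/l2.png

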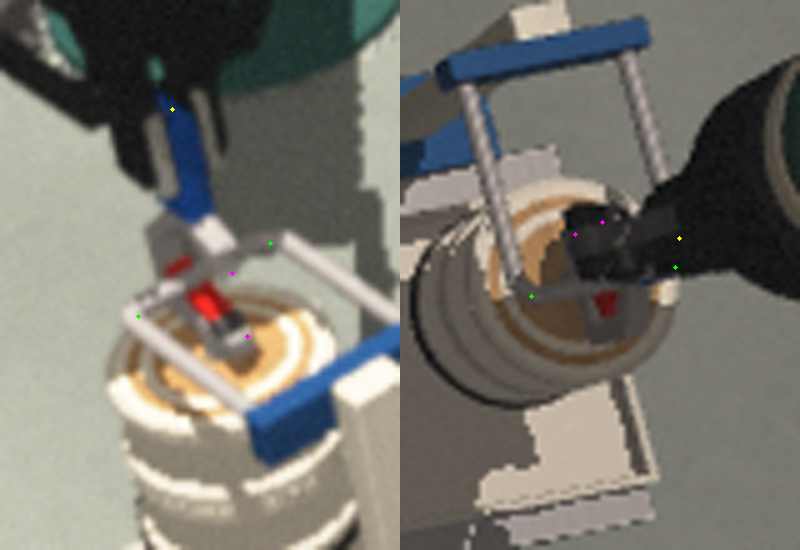

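The bar is inside the hook with the gate swung in: the red gate is leaning at crop (205,300). The hook lags my estimate by 2–3 mm, so I'll push about 7 mm more.

Emit:
{"api": "step_arm", "payload": {"series": [{"grip": 1, "x": 0.006, "y": 0, "z": 0, "ax": 0, "ay": 0, "az": 0}, {"grip": 1, "x": 0.012, "y": 0, "z": 0, "ax": 0, "ay": 0, "az": 0}, {"grip": 1, "x": 0.014, "y": 0, "z": 0, "ax": 0, "ay": 0, "az": 0}, {"grip": 1, "x": 0.014, "y": 0, "z": 0, "ax": 0, "ay": 0, "az": 0}]}}

```text
time: 9.65
tool_pos: [0.5205, -0.2233, 0.2631]
tcp_rot: [-3.128, -0.245, 0.027]
wrist_force: [-12.0, -2.0, -11.0]
width: 0.123
grip_force: 97.6
```

Emit:
{"api": "step_arm", "payload": {"series": [{"grip": 1, "x": -0.001, "y": 0, "z": 0.006, "ax": 0, "ay": 0, "az": 0}, {"grip": 1, "x": -0.002, "y": 0, "z": 0.012, "ax": 0, "ay": 0, "az": 0}, {"grip": 1, "x": -0.002, "y": 0, "z": 0.018, "ax": 0, "ay": 0, "az": 0}]}}

```text
time: 9.95
tool_pos: [0.5233, -0.2234, 0.2568]
tcp_rot: [-3.13, -0.245, 0.011]
wrist_force: [-3.9, -1.4, -5.6]
width: 0.121
grip_force: 98.0
```

Emit:
{"api": "step_arm", "payload": {"series": [{"grip": 1, "x": 0, "y": 0, "z": 0.006, "ax": 0, "ay": 0, "az": 0}, {"grip": 1, "x": 0, "y": 0, "z": 0.012, "ax": 0, "ay": 0, "az": 0}, {"grip": 1, "x": 0, "y": 0, "z": 0.012, "ax": 0, "ay": 0, "az": 0}]}}

```text
time: 10.25
tool_pos: [0.5249, -0.2234, 0.2543]
tcp_rot: [-3.131, -0.245, 0.004]
wrist_force: [-6.9, 1.0, 2.1]
width: 0.127
grip_force: 99.8
```

The bar now bears on the roof's rear slope, so I'll ease the hook back and then lower it towards the peak.

Emit:
{"api": "step_arm", "payload": {"series": [{"grip": 1, "x": -0.006, "y": 0, "z": 0, "ax": 0, "ay": 0, "az": 0}, {"grip": 1, "x": -0.012, "y": 0, "z": 0.002, "ax": 0, "ay": 0, "az": 0}, {"grip": 1, "x": -0.012, "y": 0, "z": 0.004, "ax": 0, "ay": 0, "az": 0}, {"grip": 1, "x": -0.012, "y": 0, "z": 0.004, "ax": 0, "ay": 0, "az": 0}]}}

```text
time: 10.65
tool_pos: [0.5203, -0.2246, 0.2511]
tcp_rot: [3.132, 0.245, 0.001]
wrist_force: [0.5, 0.1, -3.4]
width: 0.125
grip_force: 98.6
```

Emit:
{"api": "step_arm", "payload": {"series": [{"grip": 1, "x": -0.005, "y": 0, "z": 0.005, "ax": 0, "ay": 0, "az": 0}, {"grip": 1, "x": -0.01, "y": 0, "z": 0.009, "ax": 0, "ay": 0, "az": 0}, {"grip": 1, "x": -0.01, "y": 0, "z": 0.012, "ax": 0, "ay": 0, "az": 0}, {"grip": 1, "x": -0.01, "y": 0, "z": 0.012, "ax": 0, "ay": 0, "az": 0}]}}

```text
time: 11.05
tool_pos: [0.5147, -0.2254, 0.2449]
tcp_rot: [-3.132, -0.245, 0.001]
wrist_force: [-0.7, 0.4, -3.7]
width: 0.124
grip_force: 98.9
```

```bash
python3 look.py pics/l3.png
```

```text
11.05 [ 0.51472055 -0.22536533  0.24494962] [ 9.87836435e-01  1.55495275e-01 -6.30227563e-04] [-0.68793043  0.41366439 -3.74841255]
eye in seat mm [-3.6, 0.9, -5.9]
```

View pics/l3.png

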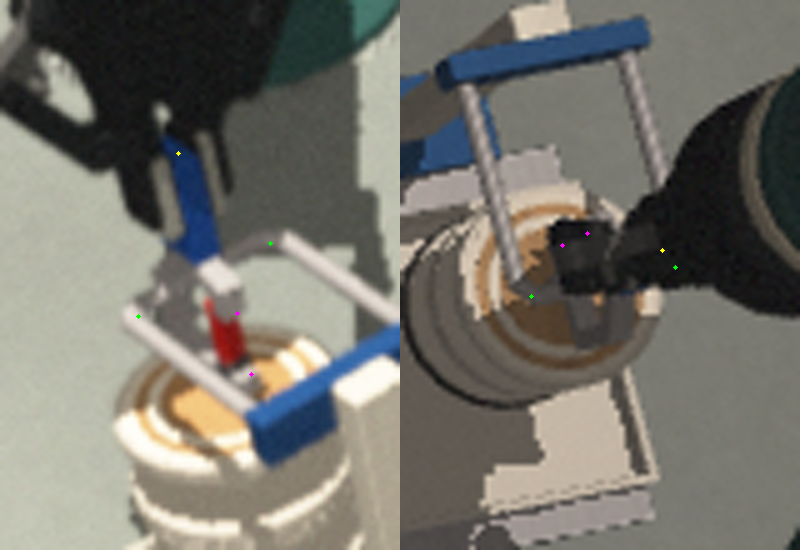

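The gate is shut: red and upright at crop (225,330), with the bar behind it. I'll raise the hook slightly so the bar faces the gate, then draw back until it pulls.

Emit:
{"api": "step_arm", "payload": {"series": [{"grip": 1, "x": 0, "y": 0, "z": -0.006, "ax": 0, "ay": 0, "az": 0}, {"grip": 1, "x": 0, "y": 0, "z": -0.012, "ax": 0, "ay": 0, "az": 0}, {"grip": 1, "x": -0.006, "y": 0, "z": -0.012, "ax": 0, "ay": 0, "az": 0}, {"grip": 1, "x": -0.012, "y": 0, "z": -0.012, "ax": 0, "ay": 0, "az": 0}, {"grip": 1, "x": -0.016, "y": 0, "z": -0.012, "ax": 0, "ay": 0, "az": 0}, {"grip": 1, "x": -0.016, "y": 0, "z": -0.012, "ax": 0, "ay": 0, "az": 0}]}}

```text
time: 11.75
tool_pos: [0.5067, -0.2266, 0.2512]
tcp_rot: [-3.132, -0.245, 0.0]
wrist_force: [-0.1, 1.2, -2.2]
width: 0.125
grip_force: 98.6
```

Emit:
{"api": "step_arm", "payload": {"series": [{"grip": 1, "x": -0.004, "y": 0, "z": 0, "ax": 0, "ay": 0, "az": 0}, {"grip": 1, "x": -0.007, "y": 0, "z": 0, "ax": 0, "ay": 0, "az": 0}, {"grip": 1, "x": -0.007, "y": 0, "z": 0, "ax": 0, "ay": 0, "az": 0}]}}

```text
time: 12.05
tool_pos: [0.5046, -0.227, 0.2513]
tcp_rot: [-3.132, -0.245, -0.004]
wrist_force: [5.2, 1.0, -5.7]
width: 0.124
grip_force: 98.4
```

Emit:
{"api": "step_arm", "payload": {"series": [{"grip": 1, "x": -0.001, "y": 0, "z": 0, "ax": 0, "ay": 0, "az": 0}, {"grip": 1, "x": -0.001, "y": 0, "z": 0, "ax": 0, "ay": 0, "az": 0}, {"grip": 1, "x": -0.001, "y": 0, "z": 0, "ax": 0, "ay": 0, "az": 0}, {"grip": 1, "x": -0.001, "y": 0, "z": 0, "ax": 0, "ay": 0, "az": 0}, {"grip": 1, "x": -0.001, "y": 0, "z": 0, "ax": 0, "ay": 0, "az": 0}]}}

```text
time: 12.55
tool_pos: [0.5045, -0.227, 0.2513]
tcp_rot: [-3.132, -0.245, -0.004]
wrist_force: [6.8, 0.8, -6.3]
width: 0.13
grip_force: 98.3
```

The gate pulls with about 6–7 N and holds. Now I'll centre the bar under the peak and lower the hook onto it.

Emit:
{"api": "step_arm", "payload": {"series": [{"grip": 1, "x": 0.005, "y": 0, "z": 0, "ax": 0, "ay": 0, "az": 0}, {"grip": 1, "x": 0.01, "y": 0, "z": 0, "ax": 0, "ay": 0, "az": 0}, {"grip": 1, "x": 0.01, "y": 0, "z": 0.006, "ax": 0, "ay": 0, "az": 0}, {"grip": 1, "x": 0.01, "y": 0, "z": 0.012, "ax": 0, "ay": 0, "az": 0}, {"grip": 1, "x": 0.01, "y": 0, "z": 0.018, "ax": 0, "ay": 0, "az": 0}, {"grip": 1, "x": 0.01, "y": 0, "z": 0.018, "ax": 0, "ay": 0, "az": 0}]}}

```text
time: 13.15
tool_pos: [0.5075, -0.2263, 0.2414]
tcp_rot: [-3.131, -0.245, 0.002]
wrist_force: [0.5, 0.6, -3.3]
width: 0.124
grip_force: 98.5
```

Emit:
{"api": "step_arm", "payload": {"series": [{"grip": 1, "x": 0, "y": 0, "z": 0.003, "ax": 0, "ay": 0, "az": 0}, {"grip": 1, "x": 0, "y": 0, "z": 0.006, "ax": 0, "ay": 0, "az": 0}, {"grip": 1, "x": 0, "y": 0, "z": 0.006, "ax": 0, "ay": 0, "az": 0}]}}

```text
time: 13.45
tool_pos: [0.5082, -0.2265, 0.2394]
tcp_rot: [3.132, 0.245, 0.0]
wrist_force: [0.2, -0.8, -4.1]
width: 0.126
grip_force: 99.0
```

Emit:
{"api": "step_arm", "payload": {"series": [{"grip": 1, "x": 0, "y": 0, "z": 0.002, "ax": 0, "ay": 0, "az": 0}, {"grip": 1, "x": 0, "y": 0, "z": 0.004, "ax": 0, "ay": 0, "az": 0}, {"grip": 1, "x": 0, "y": 0, "z": 0.004, "ax": 0, "ay": 0, "az": 0}]}}

```text
time: 13.75
tool_pos: [0.5087, -0.2266, 0.2388]
tcp_rot: [3.131, 0.245, 0.003]
wrist_force: [-2.2, 1.4, 5.9]
width: 0.126
grip_force: 100.0
```

Emit:
{"api": "step_arm", "payload": {"series": [{"grip": 1, "x": -0.002, "y": 0, "z": -0.001, "ax": 0, "ay": 0, "az": 0}, {"grip": 1, "x": -0.002, "y": 0, "z": -0.001, "ax": 0, "ay": 0, "az": 0}, {"grip": 1, "x": -0.002, "y": 0, "z": -0.001, "ax": 0, "ay": 0, "az": 0}]}}

```text
time: 14.05
tool_pos: [0.5085, -0.2267, 0.2388]
tcp_rot: [3.131, 0.245, 0.005]
wrist_force: [3.4, 1.7, 5.0]
width: 0.126
grip_force: 99.7
```

The bar is captured in the peak, since the force along x changes sign within 1 mm. I'll centre it, ease the grip and release.

Emit:
{"api": "step_arm", "payload": {"series": [{"grip": 1, "x": 0.001, "y": 0, "z": -0.001, "ax": 0, "ay": 0, "az": 0}, {"grip": 1, "x": 0.001, "y": 0, "z": -0.001, "ax": 0, "ay": 0, "az": 0}, {"grip": 1, "x": 0.001, "y": 0, "z": -0.001, "ax": 0, "ay": 0, "az": 0}, {"grip": 1, "x": 0.001, "y": 0, "z": -0.001, "ax": 0, "ay": 0, "az": 0}], "force": 20}}

```text
time: 14.45
tool_pos: [0.5084, -0.2267, 0.2389]
tcp_rot: [3.131, 0.245, 0.003]
wrist_force: [4.4, 0.9, 5.5]
width: 0.124
grip_force: 99.7
```

Emit:
{"api": "step_arm", "payload": {"series": [{"grip": 0.74, "x": 0.001, "y": 0, "z": 0, "ax": 0, "ay": 0, "az": 0}, {"grip": 0.72, "x": 0.001, "y": 0, "z": 0, "ax": 0, "ay": 0, "az": 0}, {"grip": 0.7, "x": 0.001, "y": 0, "z": 0, "ax": 0, "ay": 0, "az": 0}, {"grip": 0.65, "x": 0.001, "y": 0, "z": 0, "ax": 0, "ay": 0, "az": 0}, {"grip": 0.6, "x": 0.001, "y": 0, "z": 0, "ax": 0, "ay": 0, "az": 0}, {"grip": 0.5, "x": 0.001, "y": 0, "z": 0, "ax": 0, "ay": 0, "az": 0}], "force": 20}}

```text
time: 15.05
tool_pos: [0.5074, -0.2263, 0.2374]
tcp_rot: [-3.131, -0.245, 0.003]
wrist_force: [-0.1, 0.3, 0.3]
width: 0.252
grip_force: 0.0
```

Emit:
{"api": "step_arm", "payload": {"series": [{"grip": 0, "x": 0, "y": 0, "z": 0, "ax": 0, "ay": 0, "az": 0}, {"grip": 0, "x": 0, "y": 0, "z": 0, "ax": 0, "ay": 0, "az": 0}, {"grip": 0, "x": 0, "y": 0, "z": 0, "ax": 0, "ay": 0, "az": 0}, {"grip": 0, "x": 0, "y": 0, "z": -0.03, "ax": 0, "ay": 0, "az": 0}, {"grip": 0, "x": 0, "y": 0, "z": -0.08, "ax": 0, "ay": 0, "az": 0}, {"grip": 0, "x": 0, "y": 0, "z": -0.15, "ax": 0, "ay": 0, "az": 0}, {"grip": 0, "x": 0, "y": 0, "z": -0.24, "ax": 0, "ay": 0, "az": 0}, {"grip": 0, "x": 0, "y": 0, "z": -0.32, "ax": 0, "ay": 0, "az": 0}, {"grip": 0, "x": 0, "y": 0, "z": -0.32, "ax": 0, "ay": 0, "az": 0}]}}

```text
time: 15.95
tool_pos: [0.5106, -0.2277, 0.4079]
tcp_rot: [3.125, 0.245, 0.019]
wrist_force: [0.8, -0.4, 0.4]
width: 0.501
grip_force: 0.0
```

Emit:
{"api": "step_arm", "payload": {"series": [{"grip": 0, "x": 0, "y": 0, "z": 0, "ax": 0, "ay": 0, "az": 0}, {"grip": 0, "x": 0, "y": 0, "z": 0, "ax": 0, "ay": 0, "az": 0}, {"grip": 0, "x": 0, "y": 0, "z": 0, "ax": 0, "ay": 0, "az": 0}, {"grip": 0, "x": 0, "y": 0, "z": 0, "ax": 0, "ay": 0, "az": 0}, {"grip": 0, "x": 0, "y": 0, "z": 0, "ax": 0, "ay": 0, "az": 0}, {"grip": 0, "x": 0, "y": 0, "z": 0, "ax": 0, "ay": 0, "az": 0}, {"grip": 0, "x": 0, "y": 0, "z": 0, "ax": 0, "ay": 0, "az": 0}, {"grip": 0, "x": 0, "y": 0, "z": 0, "ax": 0, "ay": 0, "az": 0}, {"grip": 0, "x": 0, "y": 0, "z": 0, "ax": 0, "ay": 0, "az": 0}, {"grip": 0, "x": 0, "y": 0, "z": 0, "ax": 0, "ay": 0, "az": 0}, {"grip": 0, "x": 0, "y": 0, "z": 0, "ax": 0, "ay": 0, "az": 0}, {"grip": 0, "x": 0, "y": 0, "z": 0, "ax": 0, "ay": 0, "az": 0}]}}

```text
time: 17.15
tool_pos: [0.5081, -0.2264, 0.3983]
tcp_rot: [-3.132, -0.245, -0.0]
wrist_force: [0.0, -0.4, -0.6]
width: 0.502
grip_force: 0.0
```

I've used all my pictures, so I'll check for swing numerically from the tab's centroid in successive frames.

```bash
cat > still.py <<'E'
from workcell import imaging
from h import *
eye=np.array([.511,-.225,.215]); prev=None
for i in range(12):
    d=imaging.read_camera("scene"); im=d["img"].astype(int)
    u,v=map(int,proj(d,eye+[0,0,.038])); x0,y0=u-22,v-25
    c=im[y0:y0+50,x0:x0+40]; m=(c[:,:,2]>1.6*c[:,:,0])&(c[:,:,2]-c[:,:,0]>25)
    m[38:]=0; yy,xx=np.nonzero(m); r=im[y0:y0+110,x0-20:x0+50]
    print(len(xx),(xx.mean()+x0).round(2),(yy.mean()+y0).round(2), (u,v), "" if prev is None else abs(r-prev).mean().round(2)); prev=r
E
python3 still.py
```

```text
236 174.04 199.18 (176, 198) 
239 174.0 198.95 (176, 198) 1.82
237 174.0 199.01 (176, 198) 1.83
236 174.08 199.13 (176, 198) 1.82
236 174.04 199.18 (176, 198) 1.84
237 174.06 199.15 (176, 198) 1.83
236 174.04 199.18 (176, 198) 1.82
236 174.04 199.18 (176, 198) 1.84
237 174.06 199.15 (176, 198) 1.87
238 174.01 199.04 (176, 198) 1.87
237 174.06 199.15 (176, 198) 1.83
236 174.04 199.18 (176, 198) 1.83
```

The tab is steady at (174,199), where the hanging tab is predicted, and only noise changes between frames. The carrier is at rest, so I'll hand in.

```bash
python3 -c "
from workcell import bot
print(bot.finish_job())"
```

```text
the job is handed in; nothing more can be done
None
```

I handed the job in with the carrier hanging still from the eye, the gate shut behind the bar after a 6–7 N draw-back pull, the gripper clear and the tanks and canister not touched; the hand-in reported no verdict.

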